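Feel along the xylophone bars

ROBOT

A 7-joint arm with a two-finger parallel gripper is mounted at the origin on the work surface. World frame = base frame: x ahead of the robot, y to its left, z up, the work surface at z = 0. Lengths are in mm, angles in rad, forces in N, time in s.
With the tool pointing down it reaches from about 400 to 875 mm from the base axis. Payload 4.4 kg.
Tool frame: the origin (TCP) lies between the finger pads; the fingertips stand 22 mm ahead of it and the grasp point (between the pads) lies 3 mm ahead of it; z points along the fingers, y is the line along which they close (so a half turn about z gives the same grasp; the last joint's range is limited). The gripper opens to 85 mm and grips with 20 to 120 N. Pads are 22 mm wide; open, the fingers measure 114 mm over their backs; the gripper's body (76 mm by 85 mm) begins 54 mm behind the grasp point. The pads swing forward as they close: fully open they stand 13 mm farther back than shut.
Start: joints at [-1.325, 0.628, 0.038, 1.517, -0.027, 0.996, -0.02], TCP at [199.379, 618.681, 253.313] pointing down, gripper open.
Joint ranges: [-3.06, 3.06], [-0.37, 2.12], [-1.25, 1.32], [0.18, 2.47], [-1.1, 4.24], [0.23, 1.98], [-2.94, 2.94]. Speed limits (rad/s): [2.57, 2.57, 3.14, 3.14, 3.14, 3.14, 3.14].

INTERFACE

Orientations are given as [roll, pitch, yaw] about the fixed x, y, z axes, in that order (R = Rz(yaw) Ry(pitch) Rx(roll)).
In Python, from cell import ctrl gives the robot as it stands.
- The arm moves only by the tool step_arm, never from a script. Its argument "plan" is a list of rows, each an object of numbers: "dx", "dy", "dz": the shift along the tool's x, y, z scaled (see below); "ax", "ay", "az": the turn, a rotation vector about the tool's x, y, z scaled (see below); "gripper": the opening, from 0 (shut) to 1 (fully open). A call has 1 to 20 rows; each row shifts and turns the commanded pose from where the row before left it, along the tool's axes as they then stand; what a row does not reach is not made up. The controller multiplies each number of a shift by 0.3 m and each number of a turn by 90 degrees. A row lasts 1/8 s, in which the tool goes at most 62.5 mm and 10.7 degrees, less where a joint would pass 70% of its speed; a pose out of reach is approached as far as the arm can. A call with a number of a shift or a turn outside -1 to 1 is refused whole. A call with a gripper value outside its range is refused whole. The fingers move at their own pace and stop on an object; the grip force is fixed at half the most. Time passes only in rows, so rows that do not move let the fingers close. It gives the time, the measured TCP pose, the force, the opening and the grip force at its end, in the units of the state.
- ctrl.read_state(): the state, without advancing time (a new reading comes with each control period).
- ctrl.get_image(name): name is "scene" or "top" or "wrist"; returns a dict with "color" (400x640x3 uint8, red, green, blue), "range_z" (400x640 float32, mm along the optical axis (not along the pixel's ray), 0 where there is no reading), "fx", "fy", "cx", "cy" (pixels), "T" (4x4, takes a point from camera to world coordinates); the wrist camera has in their place "T_tool_cam" (4x4, takes a point from camera to tool coordinates, whose origin is the TCP and whose axes are the flange's). Camera axes: x right, y down, z forward; pixel columns grow to the right and rows downward; lengths in mm; the calibration is good to about 2 mm. A picture is of the moment at which its call begins: read the wrist's pose just before it.
- ctrl.finish_job(): hands the job in; it is judged then, once.
The state is a dict: "clock": time; "qpos": joint angles; "qd": joint speeds; "tau": joint torques, N m; "eef_pos": TCP position; "tool_rot": TCP orientation; "force": force on the tool from outside, world axes, zero at the start; "torque": the same for the moment, N m; "width": finger opening in mm; "gripper_force": force on a finger pad.
Only numpy, scipy, OpenCV 4.12 (cv2) and the standard library are available. Lean on these libraries where they do the work, as an engineer would, in place of code of your own. Each camera call takes 0.05 s, during which the arm holds its last target. There are 200 camera calls.

TASK

Check by touch that every bar of the pupils' new wooden xylophone floats freely on its soft rubber rails: with closed fingertips stroke along the row of bars in one unbroken sweep, sliding from bar to bar from the middle of the longest to the middle of the shortest, pressing lightly so that each bar gives a millimetre or two but none is pressed right down. Then lift off so that all bars come back up. Do not shift or lift the xylophone, and leave the mallets, the vase and the little lute where they are.

Things in the scene. Friction and masses are not known exactly. Their poses are not given: they have to be found in the camera images.
- xylophone: A wooden xylophone standing loose on rubber feet, about 2.8 kg, 358 mm long, 250 mm wide. Origin: middle of its underside; z up. The row of 8 bars runs along its y axis, each bar lying along x, centred on x = 0: the longest (bar1) at y = +147 mm, then one every 42 mm, the shortest (bar8) at y = -147 mm. Bar tops are level, 112 mm above the desk at rest. Yaw within 0.4 rad of the robot's axes.
- bar1 (a joint): How far bar 1 of the xylophone is pressed down, in m: 0 = at rest, 0.005 = bottomed on the frame. It is sprung by its soft rubber rails, about 2 N for each mm after a first 0.4 N, and comes back up when let go; it moves only straight down.
- bar1_top (a point): Middle of the top face of bar 1 (the longest), a pale wooden bar 250 mm long, 38 mm wide, 18 mm thick; the gap to the next bar is 4 mm. The middle 24 mm of its width is flat; the two long edges are eased, falling 3 mm over the outer 7 mm, so a fingertip slides across from bar to bar. Axes as the xylophone's.
- bar2 (a joint): How far bar 2 of the xylophone is pressed down, in m: 0 = at rest, 0.005 = bottomed on the frame. It is sprung by its soft rubber rails, about 2 N for each mm after a first 0.4 N, and comes back up when let go; it moves only straight down.
- bar2_top (a point): Middle of the top face of bar 2 (counted from the longest), a pale wooden bar 236 mm long, 38 mm wide, 18 mm thick; the gap to the next bar is 4 mm. The middle 24 mm of its width is flat; the two long edges are eased, falling 3 mm over the outer 7 mm, so a fingertip slides across from bar to bar. Axes as the xylophone's.
- bar3 (a joint): How far bar 3 of the xylophone is pressed down, in m: 0 = at rest, 0.005 = bottomed on the frame. It is sprung by its soft rubber rails, about 2 N for each mm after a first 0.4 N, and comes back up when let go; it moves only straight down.
- bar3_top (a point): Middle of the top face of bar 3 (counted from the longest), a pale wooden bar 222 mm long, 38 mm wide, 18 mm thick; the gap to the next bar is 4 mm. The middle 24 mm of its width is flat; the two long edges are eased, falling 3 mm over the outer 7 mm, so a fingertip slides across from bar to bar. Axes as the xylophone's.
- bar4 (a joint): How far bar 4 of the xylophone is pressed down, in m: 0 = at rest, 0.005 = bottomed on the frame. It is sprung by its soft rubber rails, about 2 N for each mm after a first 0.4 N, and comes back up when let go; it moves only straight down.
- bar4_top (a point): Middle of the top face of bar 4 (counted from the longest), a pale wooden bar 208 mm long, 38 mm wide, 18 mm thick; the gap to the next bar is 4 mm. The middle 24 mm of its width is flat; the two long edges are eased, falling 3 mm over the outer 7 mm, so a fingertip slides across from bar to bar. Axes as the xylophone's.
- bar5 (a joint): How far bar 5 of the xylophone is pressed down, in m: 0 = at rest, 0.005 = bottomed on the frame. It is sprung by its soft rubber rails, about 2 N for each mm after a first 0.4 N, and comes back up when let go; it moves only straight down.
- bar5_top (a point): Middle of the top face of bar 5 (counted from the longest), a pale wooden bar 194 mm long, 38 mm wide, 18 mm thick; the gap to the next bar is 4 mm. The middle 24 mm of its width is flat; the two long edges are eased, falling 3 mm over the outer 7 mm, so a fingertip slides across from bar to bar. Axes as the xylophone's.
- bar6 (a joint): How far bar 6 of the xylophone is pressed down, in m: 0 = at rest, 0.005 = bottomed on the frame. It is sprung by its soft rubber rails, about 2 N for each mm after a first 0.4 N, and comes back up when let go; it moves only straight down.
- bar6_top (a point): Middle of the top face of bar 6 (counted from the longest), a pale wooden bar 180 mm long, 38 mm wide, 18 mm thick; the gap to the next bar is 4 mm. The middle 24 mm of its width is flat; the two long edges are eased, falling 3 mm over the outer 7 mm, so a fingertip slides across from bar to bar. Axes as the xylophone's.
- bar7 (a joint): How far bar 7 of the xylophone is pressed down, in m: 0 = at rest, 0.005 = bottomed on the frame. It is sprung by its soft rubber rails, about 2 N for each mm after a first 0.4 N, and comes back up when let go; it moves only straight down.
- bar7_top (a point): Middle of the top face of bar 7 (counted from the longest), a pale wooden bar 166 mm long, 38 mm wide, 18 mm thick; the gap to the next bar is 4 mm. The middle 24 mm of its width is flat; the two long edges are eased, falling 3 mm over the outer 7 mm, so a fingertip slides across from bar to bar. Axes as the xylophone's.
- bar8 (a joint): How far bar 8 of the xylophone is pressed down, in m: 0 = at rest, 0.005 = bottomed on the frame. It is sprung by its soft rubber rails, about 2 N for each mm after a first 0.4 N, and comes back up when let go; it moves only straight down.
- bar8_top (a point): Middle of the top face of bar 8 (the shortest), a pale wooden bar 152 mm long, 38 mm wide, 18 mm thick; the gap to the next bar is 4 mm. The middle 24 mm of its width is flat; the two long edges are eased, falling 3 mm over the outer 7 mm, so a fingertip slides across from bar to bar. Axes as the xylophone's.
- mallet_red: A mallet lying loose on the desk on the far side of the xylophone: wooden stick 8 mm thick, about 200 mm long, with a 26 mm red ball head. Origin below its middle, on the desk; x axis along the stick towards the head. To be left alone.
- mallet_blue: A mallet lying loose on the desk on the far side of the xylophone: wooden stick 8 mm thick, about 200 mm long, with a 26 mm blue ball head. Origin below its middle, on the desk; x axis along the stick towards the head. To be left alone.
- vase: A small turned wooden vase, 72 mm wide and 100 mm high, with wooden tulips up to about 185 mm high, standing loose beside one end of the xylophone. Origin: middle of its underside. To be left alone.
- dombra: A souvenir lute of dark wood standing on a round slice of log 70 mm across, 185 mm high in all, loose beside the other end of the xylophone. Origin: middle of its underside. To be left alone.

How it is judged:
By the outcome, as a careful person would: the job done as asked, in the order asked, and still so for the second after the job is handed in, with the robot touching nothing.
It also fails if it takes over 45 s, if anything falls off the work surface, if the arm or the gripper's body presses on something with over 40 N, if the wrist force passes 120 N, or if a joint passes its speed limit or range.

## Working session

There is one attempt and no reset: what is moved stays moved. The work goes in short steps, Python scripts to look and compute and a tool call to move; the robot and the scene stay as the last step left them, time stands still between calls to the robot, and variables do not carry over. Pictures are saved under pics/ and viewed, at most 10 in all, crops included, and the job is handed in when it is done.

Besides the shell and the picture viewer there is one more tool, called after ">>>" as a command line: name --argument value ..., lists and objects as JSON in quotes. step_arm: Moves the arm, as the interface text tells. Shifts and turns lie within -1 to 1; 1 stands for 0.3 m of shift or 90 degrees of turn. Its arguments: {"type":"object","properties":{"plan":{"type":"array"}},"required":["plan"]}

```bash
mkdir -p pics; python3 - <<'E'
from cell import ctrl
import cv2,numpy as np
s=ctrl.read_state();print({k:np.round(v,3).tolist() for k,v in s.items()})
ims=[]
for n in("top","scene"):
    d=ctrl.get_image(n);np.savez(n+".npz",**d);print(n,np.round(d["T"],3).tolist(),d["fx"],d["cx"],d["cy"])
    cv2.imwrite(f"pics/{n}0.png",d["color"][:,:,::-1])
E
```

```text
{'clock': 0.0, 'qpos': [-1.325, 0.629, 0.038, 1.518, -0.027, 0.996, -0.02], 'qd': [-0.0, 0.0, 0.0, -0.0, -0.002, -0.001, -0.0], 'tau': [0.0, -56.341, 1.226, -19.345, 0.011, 0.01, -0.0], 'eef_pos': [199.183, 618.097, 252.385], 'tool_rot': [-3.14, 0.0, 2.83], 'force': [-0.17, -0.441, -0.35], 'torque': [-0.005, 0.023, -0.03], 'gripper_force': 0.0, 'width': 85.554}
top [[0.015, -0.99, 0.143, 454.322], [-1.0, -0.015, 0.002, 37.273], [-0.0, -0.144, -0.99, 1311.975], [0.0, 0.0, 0.0, 1.0]] 436.415947605984 320.11175237942143 196.005132043517
scene [[-0.418, 0.663, -0.622, 1412.734], [0.909, 0.305, -0.285, 424.878], [0.001, -0.684, -0.73, 1045.96], [0.0, 0.0, 0.0, 1.0]] 503.3808453365741 325.1191538730944 197.91808171231477
```

View pics/top0.png

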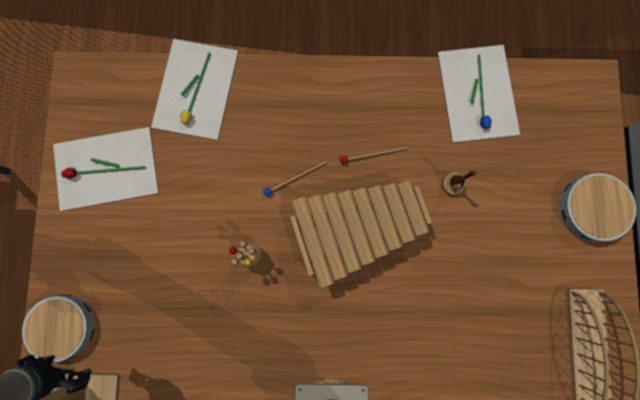

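View pics/scene0.png

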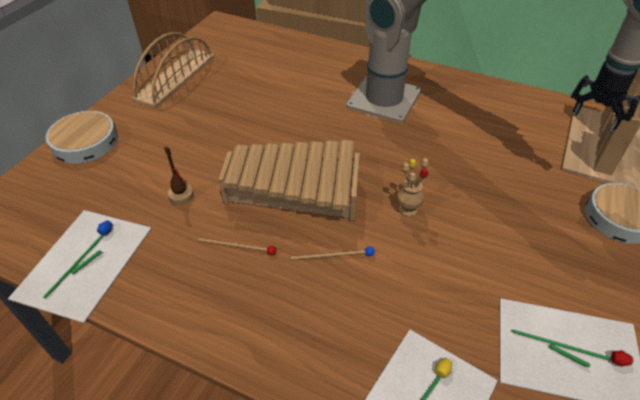

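The top view shows the xylophone at px (295–430, 180–285), with bar 1 on the left (+y). The vase is at (245, 255), the lute at (455, 183), and the mallets lie above, on the far side. I'll get its pose from the bar-top height mask.

```bash
cat > h.py <<'E'
import numpy as np,cv2
def pts(d,T):
    z=d["range_z"].astype(float);v,u=np.mgrid[:z.shape[0],:z.shape[1]]
    P=np.stack([(u-d["cx"])*z/d["fx"],(v-d["cy"])*z/d["fy"],z],-1)
    return P@T[:3,:3].T+T[:3,3]
L=250-14*np.arange(8);Y=147-42*np.arange(8);C0=(L*Y).sum()/L.sum()
def fit(P,z0=106,z1=118):
    m=((P[...,2]>z0)&(P[...,2]<z1)).astype(np.uint8)
    n,l,st,c=cv2.connectedComponentsWithStats(m);k=1+np.argmax(st[1:,4])
    q=P[l==k];c=q[:,:2].mean(0);w,V=np.linalg.eigh(np.cov((q[:,:2]-c).T));a=V[:,1];a=a*np.sign(a[1])
    o=c-a*C0
    return dict(n=len(q),z=np.percentile(q[:,2],[5,50,95]),o=o,yaw=np.arctan2(-a[0],a[1]),sd=np.sqrt(w),b1=o+147*a,b8=o-147*a)
E
python3 - <<'E'
from h import *
for n in("top","scene"):
    d=np.load(n+".npz");P=pts(d,d["T"])
    for z0 in(100,106):print(n,{k:np.round(v,3).tolist() for k,v in fit(P,z0).items()})
    for nm,(u,v) in dict(vase=(245,255),lute=(455,183)).items():
        if n=="top":
            q=P[v-25:v+25,u-25:u+25].reshape(-1,3);q=q[q[:,2]>30];print(nm,q.min(0),q.max(0))
sd=np.sqrt((L*(Y**2+38**2/12)).sum()/L.sum()-C0**2),np.sqrt((L**3/12).sum()/L.sum());print("expected sd",sd)
E
```

```text
top {'n': 7106, 'z': [105.791, 111.355, 115.493], 'o': [558.909, -106.505], 'yaw': 0.343, 'sd': [57.147, 86.838], 'b1': [509.434, 31.919], 'b8': [608.384, -244.929]}
top {'n': 5515, 'z': [107.617, 111.547, 115.531], 'o': [565.105, -124.061], 'yaw': 0.352, 'sd': [55.354, 71.751], 'b1': [514.388, 13.913], 'b8': [615.823, -262.035]}
vase [429.62852676  37.27265113  48.58691473] [ 500.29955752  276.92122316 1311.97496985]
lute [ 454.32188637 -379.62949783   32.1224683 ] [ 706.71351341   37.27265113 1311.97496985]
scene {'n': 5537, 'z': [103.931, 111.577, 115.248], 'o': [569.248, -99.676], 'yaw': 0.297, 'sd': [59.499, 86.701], 'b1': [526.243, 40.892], 'b8': [612.253, -240.245]}
scene {'n': 3345, 'z': [108.029, 111.859, 115.349], 'o': [579.783, -140.831], 'yaw': 0.274, 'sd': [54.201, 59.877], 'b1': [539.984, 0.679], 'b8': [619.582, -282.341]}
expected sd (np.float64(95.63189191384333), np.float64(60.199667773169644))
```

```bash
cat >> h.py <<'E'
def fit2(d,T,z0=101,z1=124,ztop=112):
    """close the noisy height mask, cast rays onto bar-top plane, moments"""
    P=pts(d,T);m=((P[...,2]>z0)&(P[...,2]<z1)&(d["range_z"]>0)).astype(np.uint8)
    m=cv2.morphologyEx(m,cv2.MORPH_CLOSE,np.ones((5,5)));m=cv2.morphologyEx(m,cv2.MORPH_OPEN,np.ones((5,5)))
    n,l,st,c=cv2.connectedComponentsWithStats(m);m=l==1+np.argmax(st[1:,4])
    v,u=np.nonzero(m);r=np.stack([(u-d["cx"])/d["fx"],(v-d["cy"])/d["fy"],np.ones(len(u))],-1)@T[:3,:3].T
    q=(T[:3,3]+r*((ztop-T[2,3])/r[:,2])[:,None])[:,:2]
    c=q.mean(0);w,V=np.linalg.eigh(np.cov((q-c).T));a=V[:,1];a=a*np.sign(a[1]);o=c-a*C0
    h=(q-o)@a;s=(q-o)@np.array([a[1],-a[0]])
    prof=[(round(y),*np.round(np.percentile(s[abs(h-y)<12],[1,99]),1)) for y in Y if (abs(h-y)<12).any()]
    return m,dict(n=len(q),o=o,yaw=np.arctan2(-a[0],a[1]),sd=np.sqrt(w),b1=o+147*a,b8=o-147*a,h=np.percentile(h,[.5,99.5])),prof
E
python3 - <<'E'
from h import *
for n in("top","scene"):
    d=np.load(n+".npz");m,r,p=fit2(d,d["T"]);print(n,{k:np.round(v,3).tolist() for k,v in r.items()});print(p)
    o=d["color"][:,:,::-1].copy();c,_=cv2.findContours(m.astype(np.uint8),0,1);o=cv2.resize(o,None,fx=3,fy=3,interpolation=cv2.INTER_CUBIC)
    cv2.drawContours(o,[x*3+1 for x in c],-1,(255,0,0),1)
    if n=="top":
        cv2.imwrite("pics/t1.png",o[450:950,650:1400])
        P=pts(d,d["T"])
        for nm,(u,v) in dict(vase=(245,255),lute=(455,183)).items():
            q=P[v-25:v+25,u-25:u+25].reshape(-1,3);q=q[(q[:,2]>30)&(q[:,2]<300)];print(nm,np.percentile(q,[2,98],axis=0).round())
E
```

```text
top {'n': 9438, 'o': [548.258, -76.316], 'yaw': 0.341, 'sd': [59.108, 101.411], 'b1': [499.076, 62.213], 'b8': [597.439, -214.844], 'h': [-181.692, 178.984]}
[(147, np.float64(-120.5), np.float64(123.4)), (105, np.float64(-113.8), np.float64(117.2)), (63, np.float64(-107.9), np.float64(109.9)), (21, np.float64(-100.7), np.float64(102.9)), (-21, np.float64(-94.2), np.float64(95.7)), (-63, np.float64(-87.1), np.float64(88.5)), (-105, np.float64(-80.7), np.float64(82.0)), (-147, np.float64(-74.1), np.float64(74.9))]
vase [[433. 208.  57.]
 [497. 271. 181.]]
lute [[ 664. -375.   43.]
 [ 701. -343.  186.]]
scene {'n': 7204, 'o': [559.777, -68.669], 'yaw': 0.307, 'sd': [62.093, 101.457], 'b1': [515.404, 71.474], 'b8': [604.15, -208.812], 'h': [-181.096, 179.247]}
[(147, np.float64(-136.5), np.float64(119.1)), (105, np.float64(-129.2), np.float64(112.3)), (63, np.float64(-120.8), np.float64(106.0)), (21, np.float64(-114.9), np.float64(101.4)), (-21, np.float64(-105.1), np.float64(97.3)), (-63, np.float64(-96.7), np.float64(89.7)), (-105, np.float64(-90.5), np.float64(86.9)), (-147, np.float64(-81.1), np.float64(78.7))]
```

View pics/t1.png

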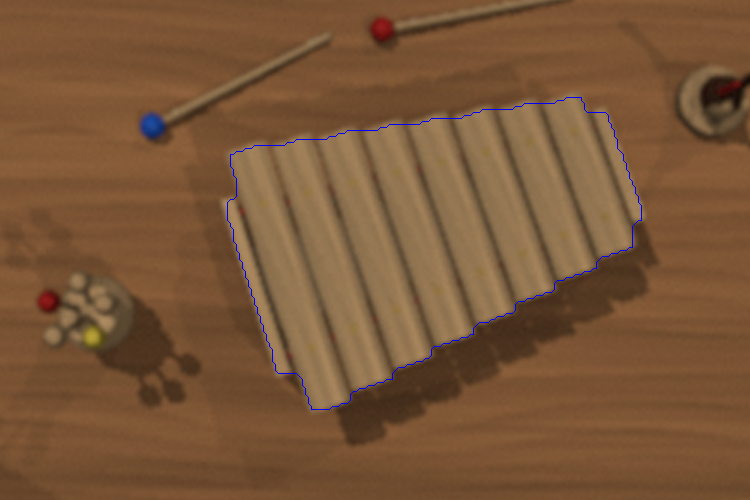

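The outline fits: the mask covers the bars plus the frame ends (±180 mm), so the origin is about (548, -76) with yaw about 0.34. Next I move above the middle, fingers closed and tool turned so its x axis lies along the row, and look again from close by.

>>> step_arm --plan '[{"dx": -0.121,"dy": -0.123,"dz": -0.0285,"gripper": 0},{"dx": -0.121,"dy": -0.123,"dz": -0.0285,"gripper": 0},{"dx": -0.121,"dy": -0.123,"dz": -0.0285,"gripper": 0},{"dx": -0.121,"dy": -0.123,"dz": -0.0285,"gripper": 0},{"dx": -0.121,"dy": -0.123,"dz": -0.0285,"gripper": 0},{"dx": -0.121,"dy": -0.123,"dz": -0.0285,"gripper": 0},{"dx": -0.121,"dy": -0.123,"dz": -0.0285,"gripper": 0},{"dx": -0.121,"dy": -0.123,"dz": -0.0285,"gripper": 0},{"dx": -0.121,"dy": -0.123,"dz": -0.0285,"gripper": 0},{"dx": -0.121,"dy": -0.123,"dz": -0.0285,"gripper": 0},{"dx": -0.121,"dy": -0.123,"dz": -0.0285,"gripper": 0},{"dx": -0.121,"dy": -0.123,"dz": -0.0285,"gripper": 0},{"dx": -0.121,"dy": -0.123,"dz": -0.0285,"gripper": 0},{"dx": -0.121,"dy": -0.123,"dz": -0.0285,"gripper": 0},{"dx": -0.121,"dy": -0.123,"dz": -0.0285,"gripper": 0},{"az": 0.117,"gripper": 0},{"az": 0.117,"gripper": 0},{"az": 0.117,"gripper": 0},{"az": 0.117,"gripper": 0},{"az": 0.117,"gripper": 0}]'

```text
invalid input
```

```bash
cat >> h.py <<'E'
from scipy.spatial.transform import Rotation as Ro
def wristT(s,d):
    T=np.eye(4);T[:3,:3]=Ro.from_euler("xyz",s["tool_rot"]).as_matrix();T[:3,3]=s["eef_pos"];return T@d["T_tool_cam"]
E
python3 - <<'E'
from h import *
from cell import ctrl
s=ctrl.read_state();d=ctrl.get_image("wrist");T=wristT(s,d);np.savez("wrist.npz",T=T,**d)
print({k:np.round(s[k],3).tolist() for k in("clock","qpos","eef_pos","tool_rot","force","width")})
m,r,p=fit2(d,T);print({k:np.round(v,3).tolist() for k,v in r.items()});print(p);print(np.round(d["T_tool_cam"],2).tolist())
o=d["color"][:,:,::-1].copy();c,_=cv2.findContours(m.astype(np.uint8),0,1);cv2.drawContours(o,c,-1,(255,0,0),1);cv2.imwrite("pics/w1.png",o)
E
```

```text
{'clock': 0.1, 'qpos': [-1.325, 0.629, 0.038, 1.518, -0.027, 0.996, -0.02], 'eef_pos': [199.23, 618.164, 252.505], 'tool_rot': [-3.14, 0.0, 2.83], 'force': [0.22, -1.071, -0.102], 'width': 85.472}
{'n': 366, 'o': [63.852, 694.286], 'yaw': -1.52, 'sd': [1.842, 11.34], 'b1': [210.663, 701.746], 'b8': [-82.958, 686.826], 'h': [-3.911, 33.095]}
[(21, np.float64(-5.1), np.float64(3.4))]
[[-0.0, -0.96, -0.27, 67.69], [1.0, -0.0, -0.0, -0.28], [0.0, -0.27, 0.96, -120.69], [0.0, 0.0, 0.0, 1.0]]
```

View pics/w1.png

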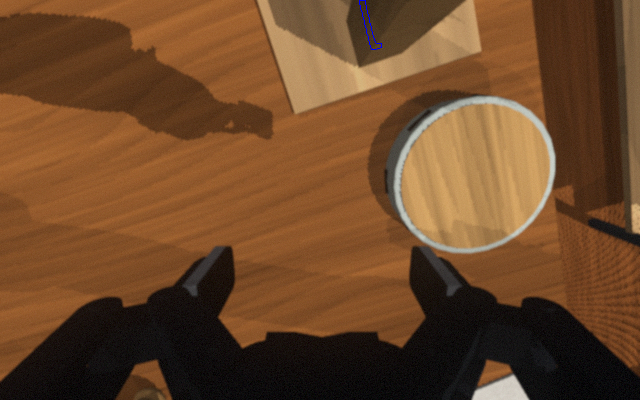

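The move was refused, so the arm hasn't moved. This wrist picture only shows the start area: a drum at (470, 175) and a block at the top. I'll retry with every field given.

>>> step_arm --plan '[{"dx": -0.121,"dy": -0.123,"dz": -0.0285,"ax": 0,"ay": 0,"az": 0,"gripper": 0},{"dx": -0.121,"dy": -0.123,"dz": -0.0285,"ax": 0,"ay": 0,"az": 0,"gripper": 0},{"dx": -0.121,"dy": -0.123,"dz": -0.0285,"ax": 0,"ay": 0,"az": 0,"gripper": 0},{"dx": -0.121,"dy": -0.123,"dz": -0.0285,"ax": 0,"ay": 0,"az": 0,"gripper": 0},{"dx": -0.121,"dy": -0.123,"dz": -0.0285,"ax": 0,"ay": 0,"az": 0,"gripper": 0},{"dx": -0.121,"dy": -0.123,"dz": -0.0285,"ax": 0,"ay": 0,"az": 0,"gripper": 0},{"dx": -0.121,"dy": -0.123,"dz": -0.0285,"ax": 0,"ay": 0,"az": 0,"gripper": 0},{"dx": -0.121,"dy": -0.123,"dz": -0.0285,"ax": 0,"ay": 0,"az": 0,"gripper": 0},{"dx": -0.121,"dy": -0.123,"dz": -0.0285,"ax": 0,"ay": 0,"az": 0,"gripper": 0},{"dx": -0.121,"dy": -0.123,"dz": -0.0285,"ax": 0,"ay": 0,"az": 0,"gripper": 0},{"dx": -0.121,"dy": -0.123,"dz": -0.0285,"ax": 0,"ay": 0,"az": 0,"gripper": 0},{"dx": -0.121,"dy": -0.123,"dz": -0.0285,"ax": 0,"ay": 0,"az": 0,"gripper": 0},{"dx": -0.121,"dy": -0.123,"dz": -0.0285,"ax": 0,"ay": 0,"az": 0,"gripper": 0},{"dx": -0.121,"dy": -0.123,"dz": -0.0285,"ax": 0,"ay": 0,"az": 0,"gripper": 0},{"dx": -0.121,"dy": -0.123,"dz": -0.0285,"ax": 0,"ay": 0,"az": 0,"gripper": 0},{"dx": 0,"dy": 0,"dz": 0,"ax": 0,"ay": 0,"az": 0.117,"gripper": 0},{"dx": 0,"dy": 0,"dz": 0,"ax": 0,"ay": 0,"az": 0.117,"gripper": 0},{"dx": 0,"dy": 0,"dz": 0,"ax": 0,"ay": 0,"az": 0.117,"gripper": 0},{"dx": 0,"dy": 0,"dz": 0,"ax": 0,"ay": 0,"az": 0.117,"gripper": 0},{"dx": 0,"dy": 0,"dz": 0,"ax": 0,"ay": 0,"az": 0.117,"gripper": 0}]'

```text
clock: 2.65
eef_pos: [547.6, -75.1, 381.3]
tool_rot: [-3.141, -0.0, 1.905]
force: [-0.5, 0.3, 0.7]
width: 0.0
gripper_force: 0.0
```

```bash
python3 - <<'E'
from h import *
from cell import ctrl
s=ctrl.read_state();d=ctrl.get_image("wrist");T=wristT(s,d);np.savez("wrist.npz",T=T,**d)
print({k:np.round(s[k],3).tolist() for k in("clock","qpos","eef_pos","tool_rot","force","width")})
m,r,p=fit2(d,T);print({k:np.round(v,3).tolist() for k,v in r.items()});print(p)
o=d["color"][:,:,::-1].copy();c,_=cv2.findContours(m.astype(np.uint8),0,1);cv2.drawContours(o,c,-1,(255,0,0),1);cv2.imwrite("pics/w2.png",o)
E
```

```text
{'clock': 2.65, 'qpos': [-0.242, 0.396, 0.485, 1.614, -0.196, 1.18, 0.62], 'eef_pos': [547.6, -75.087, 381.267], 'tool_rot': [-3.141, -0.0, 1.905], 'force': [-0.545, 0.273, 0.731], 'width': 0.036}
{'n': 37722, 'o': [539.143, -42.639], 'yaw': 0.349, 'sd': [62.649, 84.95], 'b1': [488.824, 95.48], 'b8': [589.462, -180.759], 'h': [-188.144, 142.36]}
[(147, np.float64(-79.8), np.float64(82.1)), (105, np.float64(-121.6), np.float64(123.3)), (63, np.float64(-115.3), np.float64(115.9)), (21, np.float64(-109.0), np.float64(108.6)), (-21, np.float64(-102.8), np.float64(101.2)), (-63, np.float64(-96.2), np.float64(93.7)), (-105, np.float64(-90.1), np.float64(86.6)), (-147, np.float64(-84.5), np.float64(79.9))]
```

View pics/w2.png

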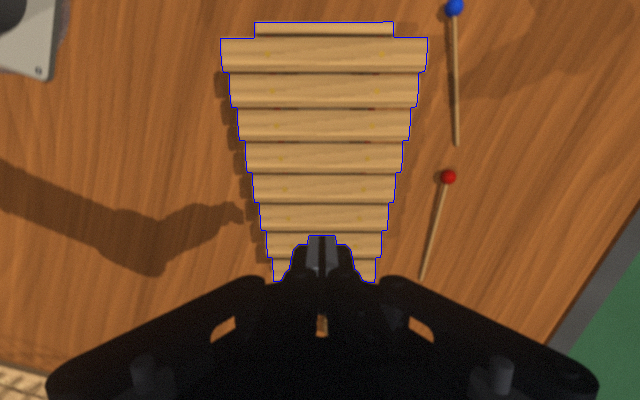

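The wrist picture shows all the bars: bar 1 at rows 38–72 and cols 220–427, the row narrowing downward to bar 8, and the fingertips at (322, 240). I'll fit the centre line and the bar edges from the row midpoints.

```bash
python3 - <<'E'
from h import *
d=dict(np.load("wrist.npz"));T=d["T"];m,r,p=fit2(d,T)
def cast(u,v):
    r=T[:3,:3]@np.array([(u-d["cx"])/d["fx"],(v-d["cy"])/d["fy"],1]);return (T[:3,3]+r*(112-T[2,3])/r[2])[:2]
M=[];W=[];V=range(42,230)
for v in V:
    u=np.nonzero(m[v])[0];a,b=cast(u[0]-.5,v),cast(u[-1]+.5,v);M.append((a+b)/2);W.append(np.linalg.norm(a-b))
M=np.array(M);c=M.mean(0);a=np.linalg.svd(M-c)[2][0];a*=np.sign(a[1]);print("axis yaw",np.arctan2(-a[0],a[1]),"resid",np.std((M-c)@[a[1],-a[0]]))
W=np.array(W)
# bar edges: row where width crosses halfway between neighbouring bar lengths
h=(M-c)@a
off=[]
for k in range(6):
    wk=[np.median(W[(W>L[j]-7)&(W<L[j]+7)]) for j in(k,k+1)];i=np.nonzero(W<np.mean(wk))[0]
    i=i[0] if len(i) else -1;yb=Y[k]-21;off.append(h[i]-yb);print(k+1,np.round(wk,1),V[i],round(h[i],1),yb)
row38=cast(322,37.5);print("bar1 far edge offset",(row38-c)@a-166)
o=c+a*np.median(off);print("o",o,"b1",o+147*a,"b8",o-147*a,"dirs",a)
E
```

```text
axis yaw 0.33690458878234764 resid 0.250808379591533
1 [249.8 235.4] 73 78.4 126
2 [235.4 221.6] 108 37.4 84
3 [221.6 207.7] 141 -3.7 42
4 [207.7 193.9] 173 -45.8 0
5 [193.9 180. ] 203 -87.7 -42
6 [180.  nan] 229 -125.9 -84
bar1 far edge offset -48.40692634736838
o [550.68915372 -77.31361164] b1 [502.09576271  61.42240514] b8 [ 599.28254473 -216.04962841] dirs [-0.33056729  0.94378243]
  return _methods._mean(a, axis=axis, dtype=dtype,
  ret = ret.dtype.type(ret / rcount)
```

>>> step_arm --plan '[{"dx": 0.0963,"dy": 0.0005,"dz": 0.158,"ax": 0,"ay": 0,"az": 0,"gripper": 0},{"dx": 0.0963,"dy": 0.0005,"dz": 0.158,"ax": 0,"ay": 0,"az": 0,"gripper": 0},{"dx": 0.0963,"dy": 0.0005,"dz": 0.158,"ax": 0,"ay": 0,"az": 0,"gripper": 0},{"dx": 0.0963,"dy": 0.0005,"dz": 0.158,"ax": 0,"ay": 0,"az": 0,"gripper": 0},{"dx": 0.0963,"dy": 0.0005,"dz": 0.148,"ax": 0,"ay": 0,"az": 0,"gripper": 0},{"dx": 0,"dy": 0,"dz": 0,"ax": 0,"ay": 0,"az": 0,"gripper": 0},{"dx": 0,"dy": 0,"dz": 0,"ax": 0,"ay": 0,"az": 0,"gripper": 0},{"dx": 0,"dy": 0,"dz": 0,"ax": 0,"ay": 0,"az": 0,"gripper": 0}]'

```text
clock: 3.7
eef_pos: [501.7, 60.2, 148.9]
tool_rot: [3.139, 0.001, 1.91]
force: [1.1, -0.9, 0.7]
width: 0.1
gripper_force: 0.0
```

```bash
python3 - <<'E'
from h import *
from cell import ctrl
for i in range(6):
    s=ctrl.read_state();d=ctrl.get_image("wrist");print(s["clock"],np.round(s["eef_pos"],2),np.round(s["tool_rot"],4),np.round(s["force"],2))
cv2.imwrite("pics/w3.png",d["color"][:,:,::-1])
E
```

```text
3.7 [501.75  60.18 148.88] [3.1387e+00 1.1000e-03 1.9099e+00] [ 1.11 -0.86  0.73]
3.75 [501.58  60.31 148.83] [3.1388e+00 9.0000e-04 1.9098e+00] [ 0.25  0.68 -0.36]
3.8 [501.38  60.48 148.72] [3.1391e+00 6.0000e-04 1.9098e+00] [ 0.8   0.3  -0.77]
3.85 [501.16  60.63 148.54] [3.1396e+00 4.0000e-04 1.9100e+00] [-0.2   0.62  0.47]
3.9 [500.96  60.77 148.34] [3.1399e+00 3.0000e-04 1.9102e+00] [-1.14  0.15 -0.49]
3.95 [500.8   60.93 148.16] [3.1403e+00 2.0000e-04 1.9104e+00] [-0.66 -0.26 -1.05]
```

View pics/w3.png

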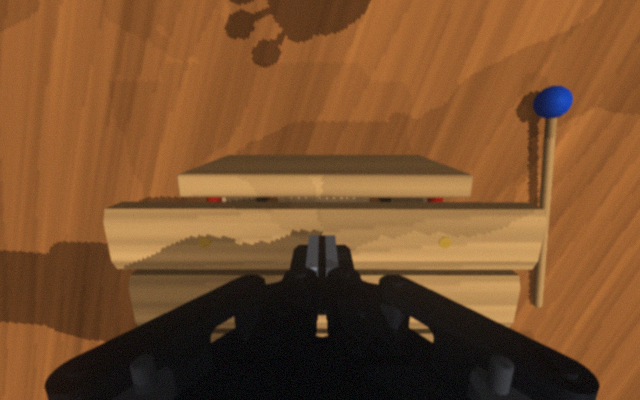

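The fingertip at (323, 238) is over the flat middle of bar 1 (rows 207–268), centred lengthwise. Descending in small steps.

>>> step_arm --plan '[{"dx": 0,"dy": 0,"dz": 0.012,"ax": 0,"ay": 0,"az": 0,"gripper": 0},{"dx": 0,"dy": 0,"dz": 0.012,"ax": 0,"ay": 0,"az": 0,"gripper": 0},{"dx": 0,"dy": 0,"dz": 0.012,"ax": 0,"ay": 0,"az": 0,"gripper": 0},{"dx": 0,"dy": 0,"dz": 0,"ax": 0,"ay": 0,"az": 0,"gripper": 0},{"dx": 0,"dy": 0,"dz": 0,"ax": 0,"ay": 0,"az": 0,"gripper": 0},{"dx": 0,"dy": 0,"dz": 0,"ax": 0,"ay": 0,"az": 0,"gripper": 0},{"dx": 0,"dy": 0,"dz": 0,"ax": 0,"ay": 0,"az": 0,"gripper": 0}]'

```text
clock: 4.88
eef_pos: [500.4, 61.3, 136.8]
tool_rot: [3.141, 0.0, 1.911]
force: [0.4, 0.7, -0.2]
width: 0.0
gripper_force: 0.0
```

```bash
cat > avg.py <<'E'
from h import *
from cell import ctrl
S=[]
for i in range(16):
    s=ctrl.read_state();S.append(s);d=ctrl.get_image("wrist")
print(s["clock"],"pos",np.round(S[0]["eef_pos"],2),np.round(s["eef_pos"],2),np.round(s["tool_rot"],4))
F=np.array([x["force"] for x in S]);print("F",F.mean(0).round(2),"+-",(F.std(0)/4).round(2))
Z=np.array([x["range_z"] for x in []])
E
python3 avg.py
```

```text
5.625 pos [500.39  61.29 136.84] [500.33  61.26 136.74] [-3.1416 -0.      1.9108]
F [-0.09  0.11 -0.1 ] +- [0.14 0.09 0.14]
```

>>> step_arm --plan '[{"dx": 0,"dy": 0,"dz": 0.005,"ax": 0,"ay": 0,"az": 0,"gripper": 0},{"dx": 0,"dy": 0,"dz": 0.005,"ax": 0,"ay": 0,"az": 0,"gripper": 0},{"dx": 0,"dy": 0,"dz": 0,"ax": 0,"ay": 0,"az": 0,"gripper": 0},{"dx": 0,"dy": 0,"dz": 0,"ax": 0,"ay": 0,"az": 0,"gripper": 0},{"dx": 0,"dy": 0,"dz": 0,"ax": 0,"ay": 0,"az": 0,"gripper": 0},{"dx": 0,"dy": 0,"dz": 0,"ax": 0,"ay": 0,"az": 0,"gripper": 0}]'

```text
clock: 6.42
eef_pos: [500.3, 61.3, 133.8]
tool_rot: [3.142, -0.0, 1.911]
force: [-1.1, -0.2, 1.0]
width: -0.1
gripper_force: 0.5
```

```bash
python3 avg.py
```

```text
7.175 pos [500.33  61.31 133.79] [500.34  61.26 133.73] [-3.1416 -0.      1.9108]
F [-0.29  0.21  1.19] +- [0.2  0.1  0.14]
```

>>> step_arm --plan '[{"dx": 0,"dy": 0,"dz": 0.0037,"ax": 0,"ay": 0,"az": 0,"gripper": 0},{"dx": 0,"dy": 0,"dz": 0,"ax": 0,"ay": 0,"az": 0,"gripper": 0},{"dx": 0,"dy": 0,"dz": 0,"ax": 0,"ay": 0,"az": 0,"gripper": 0},{"dx": 0,"dy": 0,"dz": 0,"ax": 0,"ay": 0,"az": 0,"gripper": 0}]'

```text
clock: 7.72
eef_pos: [500.3, 61.3, 132.7]
tool_rot: [3.142, -0.0, 1.911]
force: [-0.7, 1.2, 3.9]
width: -0.1
gripper_force: 1.6
```

```bash
python3 avg.py
```

```text
8.475 pos [500.34  61.27 132.7 ] [500.33  61.27 132.63] [-3.1416 -0.      1.9108]
F [-0.59  0.15  3.35] +- [0.12 0.11 0.13]
```

Force 3.35 N means about 1.5 mm of press, with contact near z = 134.1. Starting the sweep slowly along -x of the tool.

>>> step_arm --plan '[{"dx": -0.014,"dy": 0,"dz": 0,"ax": 0,"ay": 0,"az": 0,"gripper": 0},{"dx": -0.014,"dy": 0,"dz": 0,"ax": 0,"ay": 0,"az": 0,"gripper": 0},{"dx": -0.014,"dy": 0,"dz": 0,"ax": 0,"ay": 0,"az": 0,"gripper": 0},{"dx": -0.014,"dy": 0,"dz": 0,"ax": 0,"ay": 0,"az": 0,"gripper": 0},{"dx": -0.014,"dy": 0,"dz": 0,"ax": 0,"ay": 0,"az": 0,"gripper": 0},{"dx": -0.014,"dy": 0,"dz": 0,"ax": 0,"ay": 0,"az": 0,"gripper": 0},{"dx": -0.014,"dy": 0,"dz": 0,"ax": 0,"ay": 0,"az": 0,"gripper": 0},{"dx": -0.014,"dy": 0,"dz": 0,"ax": 0,"ay": 0,"az": 0,"gripper": 0},{"dx": -0.014,"dy": 0,"dz": 0,"ax": 0,"ay": 0,"az": 0,"gripper": 0},{"dx": -0.014,"dy": 0,"dz": 0,"ax": 0,"ay": 0,"az": 0,"gripper": 0}]'

```text
clock: 9.78
eef_pos: [514.4, 21.3, 132.6]
tool_rot: [-3.142, 0.0, 1.911]
force: [-0.6, 2.5, 3.3]
width: 0.3
gripper_force: 1.7
```

>>> step_arm --plan '[{"dx": -0.014,"dy": 0,"dz": 0,"ax": 0,"ay": 0,"az": 0,"gripper": 0},{"dx": -0.014,"dy": 0,"dz": 0,"ax": 0,"ay": 0,"az": 0,"gripper": 0},{"dx": -0.014,"dy": 0,"dz": 0,"ax": 0,"ay": 0,"az": 0,"gripper": 0},{"dx": -0.014,"dy": 0,"dz": 0,"ax": 0,"ay": 0,"az": 0,"gripper": 0},{"dx": -0.014,"dy": 0,"dz": 0,"ax": 0,"ay": 0,"az": 0,"gripper": 0},{"dx": -0.014,"dy": 0,"dz": 0,"ax": 0,"ay": 0,"az": 0,"gripper": 0},{"dx": -0.014,"dy": 0,"dz": 0,"ax": 0,"ay": 0,"az": 0,"gripper": 0},{"dx": -0.014,"dy": 0,"dz": 0,"ax": 0,"ay": 0,"az": 0,"gripper": 0},{"dx": -0.014,"dy": 0,"dz": 0,"ax": 0,"ay": 0,"az": 0,"gripper": 0},{"dx": -0.014,"dy": 0,"dz": 0,"ax": 0,"ay": 0,"az": 0,"gripper": 0}]'

```text
clock: 11.02
eef_pos: [528.4, -18.2, 132.6]
tool_rot: [-3.142, -0.0, 1.911]
force: [-0.5, 3.7, 3.2]
width: 0.3
gripper_force: 1.7
```

>>> step_arm --plan '[{"dx": -0.014,"dy": 0,"dz": 0,"ax": 0,"ay": 0,"az": 0,"gripper": 0},{"dx": -0.014,"dy": 0,"dz": 0,"ax": 0,"ay": 0,"az": 0,"gripper": 0},{"dx": -0.014,"dy": 0,"dz": 0,"ax": 0,"ay": 0,"az": 0,"gripper": 0},{"dx": -0.014,"dy": 0,"dz": 0,"ax": 0,"ay": 0,"az": 0,"gripper": 0},{"dx": -0.014,"dy": 0,"dz": 0,"ax": 0,"ay": 0,"az": 0,"gripper": 0},{"dx": -0.014,"dy": 0,"dz": 0,"ax": 0,"ay": 0,"az": 0,"gripper": 0},{"dx": -0.014,"dy": 0,"dz": 0,"ax": 0,"ay": 0,"az": 0,"gripper": 0},{"dx": -0.014,"dy": 0,"dz": 0,"ax": 0,"ay": 0,"az": 0,"gripper": 0},{"dx": -0.014,"dy": 0,"dz": 0,"ax": 0,"ay": 0,"az": 0,"gripper": 0},{"dx": -0.014,"dy": 0,"dz": 0,"ax": 0,"ay": 0,"az": 0,"gripper": 0}]'

```text
clock: 12.28
eef_pos: [542.4, -57.9, 132.6]
tool_rot: [-3.142, 0.0, 1.911]
force: [-1.0, 2.8, 3.9]
width: 0.1
gripper_force: 1.7
```

Steady: z = 132.6, about 3.4 N. Continuing.

>>> step_arm --plan '[{"dx": -0.014,"dy": 0,"dz": 0,"ax": 0,"ay": 0,"az": 0,"gripper": 0},{"dx": -0.014,"dy": 0,"dz": 0,"ax": 0,"ay": 0,"az": 0,"gripper": 0},{"dx": -0.014,"dy": 0,"dz": 0,"ax": 0,"ay": 0,"az": 0,"gripper": 0},{"dx": -0.014,"dy": 0,"dz": 0,"ax": 0,"ay": 0,"az": 0,"gripper": 0},{"dx": -0.014,"dy": 0,"dz": 0,"ax": 0,"ay": 0,"az": 0,"gripper": 0},{"dx": -0.014,"dy": 0,"dz": 0,"ax": 0,"ay": 0,"az": 0,"gripper": 0},{"dx": -0.014,"dy": 0,"dz": 0,"ax": 0,"ay": 0,"az": 0,"gripper": 0},{"dx": -0.014,"dy": 0,"dz": 0,"ax": 0,"ay": 0,"az": 0,"gripper": 0},{"dx": -0.014,"dy": 0,"dz": 0,"ax": 0,"ay": 0,"az": 0,"gripper": 0},{"dx": -0.014,"dy": 0,"dz": 0,"ax": 0,"ay": 0,"az": 0,"gripper": 0}]'

```text
clock: 13.52
eef_pos: [556.5, -97.5, 132.6]
tool_rot: [-3.142, 0.0, 1.911]
force: [-0.8, 1.4, 3.0]
width: 0.4
gripper_force: 1.7
```

>>> step_arm --plan '[{"dx": -0.014,"dy": 0,"dz": 0,"ax": 0,"ay": 0,"az": 0,"gripper": 0},{"dx": -0.014,"dy": 0,"dz": 0,"ax": 0,"ay": 0,"az": 0,"gripper": 0},{"dx": -0.014,"dy": 0,"dz": 0,"ax": 0,"ay": 0,"az": 0,"gripper": 0},{"dx": -0.014,"dy": 0,"dz": 0,"ax": 0,"ay": 0,"az": 0,"gripper": 0},{"dx": -0.014,"dy": 0,"dz": 0,"ax": 0,"ay": 0,"az": 0,"gripper": 0},{"dx": -0.014,"dy": 0,"dz": 0,"ax": 0,"ay": 0,"az": 0,"gripper": 0},{"dx": -0.014,"dy": 0,"dz": 0,"ax": 0,"ay": 0,"az": 0,"gripper": 0},{"dx": -0.014,"dy": 0,"dz": 0,"ax": 0,"ay": 0,"az": 0,"gripper": 0},{"dx": -0.014,"dy": 0,"dz": 0,"ax": 0,"ay": 0,"az": 0,"gripper": 0},{"dx": -0.014,"dy": 0,"dz": 0,"ax": 0,"ay": 0,"az": 0,"gripper": 0}]'

```text
clock: 14.78
eef_pos: [570.5, -137.1, 132.6]
tool_rot: [-3.142, 0.0, 1.911]
force: [-0.8, 2.4, 3.5]
width: -0.2
gripper_force: 1.7
```

>>> step_arm --plan '[{"dx": -0.014,"dy": 0,"dz": 0,"ax": 0,"ay": 0,"az": 0,"gripper": 0},{"dx": -0.014,"dy": 0,"dz": 0,"ax": 0,"ay": 0,"az": 0,"gripper": 0},{"dx": -0.014,"dy": 0,"dz": 0,"ax": 0,"ay": 0,"az": 0,"gripper": 0},{"dx": -0.014,"dy": 0,"dz": 0,"ax": 0,"ay": 0,"az": 0,"gripper": 0},{"dx": -0.014,"dy": 0,"dz": 0,"ax": 0,"ay": 0,"az": 0,"gripper": 0},{"dx": -0.014,"dy": 0,"dz": 0,"ax": 0,"ay": 0,"az": 0,"gripper": 0},{"dx": -0.014,"dy": 0,"dz": 0,"ax": 0,"ay": 0,"az": 0,"gripper": 0},{"dx": -0.014,"dy": 0,"dz": 0,"ax": 0,"ay": 0,"az": 0,"gripper": 0},{"dx": -0.014,"dy": 0,"dz": 0,"ax": 0,"ay": 0,"az": 0,"gripper": 0},{"dx": -0.014,"dy": 0,"dz": 0,"ax": 0,"ay": 0,"az": 0,"gripper": 0},{"dx": -0.014,"dy": 0,"dz": 0,"ax": 0,"ay": 0,"az": 0,"gripper": 0},{"dx": -0.014,"dy": 0,"dz": 0,"ax": 0,"ay": 0,"az": 0,"gripper": 0},{"dx": -0.014,"dy": 0,"dz": 0,"ax": 0,"ay": 0,"az": 0,"gripper": 0},{"dx": -0.014,"dy": 0,"dz": 0,"ax": 0,"ay": 0,"az": 0,"gripper": 0},{"dx": -0.014,"dy": 0,"dz": 0,"ax": 0,"ay": 0,"az": 0,"gripper": 0},{"dx": -0.014,"dy": 0,"dz": 0,"ax": 0,"ay": 0,"az": 0,"gripper": 0},{"dx": -0.014,"dy": 0,"dz": 0,"ax": 0,"ay": 0,"az": 0,"gripper": 0},{"dx": -0.014,"dy": 0,"dz": 0,"ax": 0,"ay": 0,"az": 0,"gripper": 0},{"dx": -0.014,"dy": 0,"dz": 0,"ax": 0,"ay": 0,"az": 0,"gripper": 0},{"dx": -0.014,"dy": 0,"dz": 0,"ax": 0,"ay": 0,"az": 0,"gripper": 0}]'

```text
clock: 17.27
eef_pos: [598.5, -216.3, 132.6]
tool_rot: [-3.142, 0.0, 1.911]
force: [-0.6, 2.9, 3.3]
width: 0.1
gripper_force: 1.7
```

```bash
python3 - <<'E'
from h import *
from cell import ctrl
S=[]
for i in range(8):
    s=ctrl.read_state();S.append(s["force"]);d=ctrl.get_image("wrist")
print(s["clock"],s["eef_pos"],np.mean(S,0))
T=wristT(s,d);cv2.imwrite("pics/w4.png",d["color"][:,:,::-1])
t=ctrl.get_image("top");m,r,p=fit2(t,t["T"]);print(r)
E
```

```text
17.625 [ 598.63377343 -216.94623977  132.8522631 ] [-0.2109365   0.46315705  3.29298613]
{'n': 8619, 'o': array([545.19745945, -59.76201164]), 'yaw': np.float64(0.4051405480990512), 'sd': array([60.11691942, 90.4455561 ]), 'b1': array([487.25771307,  75.33789876]), 'b8': array([ 603.13720584, -194.86192204]), 'h': array([-166.32887338,  163.44201204])}
```

View pics/w4.png

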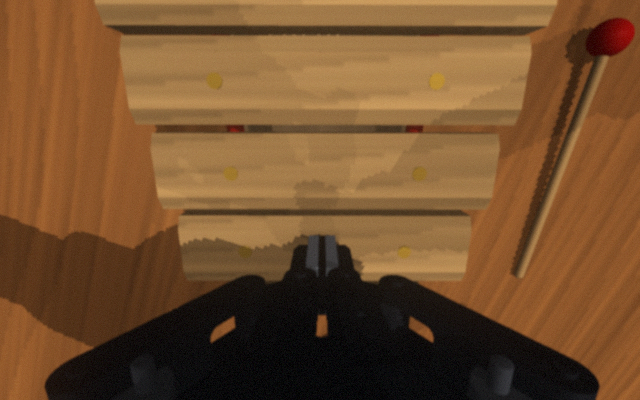

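The fingertip at (322, 238) is on the middle of bar 8 (rows 215–280, cols 180–470) and still pressing at 3.3 N. Now lifting straight off.

>>> step_arm --plan '[{"dx": 0,"dy": 0,"dz": -0.01,"ax": 0,"ay": 0,"az": 0,"gripper": 0},{"dx": 0,"dy": 0,"dz": -0.02,"ax": 0,"ay": 0,"az": 0,"gripper": 0},{"dx": 0,"dy": 0,"dz": -0.08,"ax": 0,"ay": 0,"az": 0,"gripper": 0},{"dx": 0,"dy": 0,"dz": -0.15,"ax": 0,"ay": 0,"az": 0,"gripper": 0},{"dx": 0.15,"dy": 0,"dz": -0.15,"ax": 0,"ay": 0,"az": 0,"gripper": 0},{"dx": 0.15,"dy": 0,"dz": -0.15,"ax": 0,"ay": 0,"az": 0,"gripper": 0},{"dx": 0.15,"dy": 0,"dz": -0.15,"ax": 0,"ay": 0,"az": 0,"gripper": 0},{"dx": 0,"dy": 0,"dz": -0.12,"ax": 0,"ay": 0,"az": 0,"gripper": 0},{"dx": 0,"dy": 0,"dz": 0,"ax": 0,"ay": 0,"az": 0,"gripper": 0},{"dx": 0,"dy": 0,"dz": 0,"ax": 0,"ay": 0,"az": 0,"gripper": 0},{"dx": 0,"dy": 0,"dz": 0,"ax": 0,"ay": 0,"az": 0,"gripper": 0}]'

```text
clock: 19.1
eef_pos: [553.5, -91.0, 377.8]
tool_rot: [-3.139, -0.001, 1.91]
force: [0.1, -0.2, -0.5]
width: 0.1
gripper_force: 0.0
```

```bash
python3 - <<'E'
from h import *
from cell import ctrl
s=ctrl.read_state();d=ctrl.get_image("wrist");T=wristT(s,d);P=pts(d,T)
print(s["clock"],s["eef_pos"],s["force"])
a=np.array([-.332,.943]);o=np.array([549.6,-77]);h=(P[...,:2]-o)@a;x=(P[...,:2]-o)@[a[1],-a[0]]
for k in range(8):
    q=P[...,2][(abs(h-Y[k])<8)&(abs(x)>25)&(abs(x)<65)&(abs(P[...,2]-112)<15)];print(k+1,len(q),np.median(q).round(2) if len(q) else None)
cv2.imwrite("pics/w5.png",d["color"][:,:,::-1])
E
```

```text
19.1 [553.45392034 -91.00765568 377.82196058] [ 0.05950807 -0.15540609 -0.48461664]
1 1036 112.16
2 958 112.24
3 826 112.23
4 796 112.28
5 703 112.31
6 657 112.32
7 616 112.35
8 285 112.37
```

View pics/w5.png

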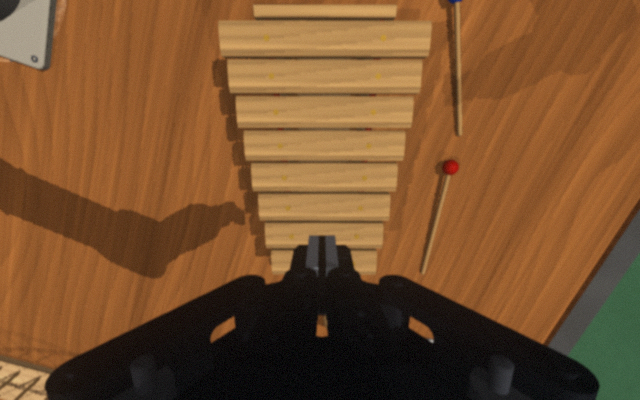

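All bars are back level at about 112.3 mm, and the xylophone and mallets are in the same places as before. The arm is clear, so I'm handing in.

```bash
python3 -c "
from cell import ctrl
print(ctrl.finish_job())"
```

```text
the job is handed in; nothing more can be done
None
```

I stroked all eight bars in one sweep from the middle of bar 1 to the middle of bar 8, at about 3.3 N (roughly 1.5 mm of press), then lifted off with all bars back level, the xylophone unmoved by eye, and the job handed in at about 19 s.

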